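# Back off a ratchet die clamp and move the die to the oven tray

## Robot

A 6-joint arm with a two-finger parallel gripper is mounted at the origin on the work surface. World frame = base frame: x ahead of the robot, y to its left, z up, the work surface at z = 0. Lengths are in m, angles in degrees, forces in N, time in s.
With the tool pointing down it reaches from about 0.4 to 0.825 m from the base axis. Payload 7 kg.
Tool frame: the origin (TCP) lies midway between the tips of the shut fingers; the grasp point (between the pads) lies 19 mm behind it; z points along the fingers, y is the direction in which the jaws open and shut (so a half turn about z gives the same grasp; the last joint's range is limited). The gripper opens to 88 mm and grips with 3 to 60 N. Pads are 19 mm wide; open, the fingers measure 130 mm over their backs; the gripper's body (78 mm by 193 mm) begins 47 mm behind the grasp point.
Start: joints at [-52.363, 20.546, 0.682, 0, -70.136, -16.507], TCP at [0.243, -0.63, 0.227] pointing down, gripper open.
Joint ranges: [-176.03, 176.03], [-82.01, 121.73], [-58.28, 71.71], [-173.87, 95.51], [-174.79, -0.11], [-173.66, 173.66]. Speed limits (degrees/s): [136.94, 136.94, 172.46, 180, 180, 180].

## Interface

Orientations are given as a 3x3 rotation matrix whose columns are the frame's x, y, z axes.
In Python, from rig import robot gives the robot as it stands. Calls block until the motion is done:
- robot.goto(position, orientation): joint-space move of the TCP to a pose.
- robot.servo_line(position, ori=None, speed=0.15): straight line of the TCP; ori=None keeps the orientation; speed is the mean speed in m/s.
- robot.movej(angles): joint-space move.
- robot.move_gripper(opening): opening from 0.0 (shut) to 1.0 (fully open); the grip force is fixed at half the most; returns when the fingers have stopped.
- robot.dwell(seconds).
- robot.ik(position, orientation): joint angles nearest the present ones, or None.
- robot.grab_frame(name): name is "scene" or "side" or "wrist"; returns (picture, depth): 420x560x3 uint8, red, green, blue; 420x560 float32, m along the optical axis (not along the pixel's ray), 0 where there is no reading.
- robot.camera_info(name): a dict with "vfov" (degrees; the focal length in pixels is half the picture's height over the tangent of half this angle, whatever the lens; pixels are square), "cx", "cy" (the principal point, pixels), "k1" (the pictures are not rectified: a ray, as slopes to the right and down, at radius r is drawn at 1 + k1 r^2 times it, then the intrinsics apply), "view" (4x4, takes a point from world to camera coordinates); the wrist camera has in their place "T_tool_cam" (4x4, takes a point from camera to tool coordinates, whose origin is the TCP and whose axes are the flange's). Camera axes: x right, y down, z forward; pixel columns grow to the right and rows downward; lengths in m; the calibration is good to about 2 mm. A picture is of the moment at which its call begins: read the wrist's pose just before it. camera_info takes no time and is no camera call.
A pose or a line that the arm cannot do raises robot.Unreachable and nothing moves.
- robot.job_done(): hands the job in, once; it reports no verdict.
Readings, each from a call of its own:
- robot.read_t(): time.
- robot.read_qpos(): joint angles.
- robot.read_qvel(): joint speeds.
- robot.read_effort(): joint torques, N m.
- robot.read_position(): TCP position.
- robot.read_tcp_rot(): TCP orientation.
- robot.read_force(): force on the tool from outside, world axes, zero at the start.
- robot.read_ft_torque(): the same for the moment, N m.
- robot.read_grip_width(): opening from 0.0 (shut) to 1.0 (fully open).
Only numpy, scipy, OpenCV 4.12 (cv2) and the standard library are available. Lean on these libraries where they do the work, as an engineer would, in place of code of your own. Each camera call takes 0.05 s, during which the arm holds its last target.

## Task

The brass die is held down under the yellow fork of the ratchet clamp. Lift the red-balled pawl out of the teeth and throw it right back so that it stays off, wind the wheel backward (anticlockwise seen from above) by its black crank grip until it stops, then lift the die out and set it down gently, upright, on the floor of the white oven tray without dropping it. Leave the pawl thrown back and the wheel wound back, and do not knock over or push about the crucible that is already in the tray or the glass beaker.

Things in the scene. Friction and masses are not known exactly. Their poses are not given: they have to be found in the camera images.
- clamp: Teal ratchet clamp fixed level on the table. Origin on the table under the wheel's axis, z up. Base plate 10 mm thick spans x -95 to +95, y -200 to +110 mm. Nest with the die at x +28, y -150. Pawl on the +y side, hinge at x -45, y +72, pointing to +x; its pedestal (x -63 to -41, y +77 to +107) is 83 mm high.
- pawl_hinge (a point): Point on the pawl's hinge axis, 75 mm above the table, fixed to the clamp. The hinge axis is level, along the clamp's y.
- pawl_ball (a point): Centre of the red ball, 20 mm across, on the free end of the steel pawl. Pawl at 0: 65 mm from the hinge along the clamp's +x, 20 mm above it (95 mm over the table); the teeth below reach 66 mm. It swings in the vertical plane square to the clamp's y, up and over toward clamp -x. Best pinched from above, fingers on its two clamp-y sides.
- pawl (a joint): Pawl angle, rad: 0 to 0.25 with its nose down on the wheel's crown teeth, where it blocks the backward turn; 1.57 is square up from that; 1.75 is the stop, thrown back. Free hinge, pawl weighs 60 g: let go below about 1.2 it falls back on the teeth, above about 1.4 it falls against the stop and stays.
- wheel_axis (a point): Point on the wheel's vertical axis, on top of the wheel's disc, 58 mm above the table. The disc is aluminium, 152 mm across, with 20 dark saw teeth on its rim rising to 66 mm above the table and a hub 36 mm across reaching up to 72 mm.
- crank (a point): On the axis of the black crank grip, 118 mm above the table, where to grasp it: an upright, freely revolving handle 18 to 20 mm thick, from 71 to 139 mm above the table, 50 mm from the wheel's axis. It starts on the wheel's side toward the clamp's -x, -y corner.
- wheel (a joint): Wheel angle, rad, growing as it turns backward (anticlockwise from above); 1.9 is the fixed stop. Starts between 0 and 0.4; with the pawl down it goes backward at most one tooth (0.31) and is blocked. Each rad backward draws the yellow fork 28 mm along clamp +y, off the die. Friction holds it where left; it takes 2 to 4 N at the grip.
- fork (a point): Centre of the two yellow prongs of the slide, which lie across the top of the nest with 3 mm of air over the die, 41 to 46 mm above the table; the prongs are 52 mm long in the clamp's y and 36 mm over both. Wound fully back it stands 53 mm to the clamp's +y of the nest, clear of the die.
- nest (a point): Centre of the floor of the nest, 10 mm above the table: 40 x 40 mm between steel lips 4 mm high.
- die: Brass pressing die, an upright cylinder 36 mm across and 28 mm high with a shallow recess in its top, about 200 g. Origin at the centre of its underside, z up its axis.
- tray: Round white oven tray fixed on the table, 190 mm across, 20 mm high, wall 4 mm, floor 5 mm above the table, 176 mm across inside. Origin on the table under its centre. The crucible stands about 50 mm off its centre, on any side.
- crucible: Small clay-red open crucible, 44 mm across and 32 mm high, loose in the tray. Origin at the centre of its underside, z up.
- beaker: Clear glass beaker, 68 mm across, 90 mm high, standing on the table beside the clamp's pawl end. Origin at the centre of its underside, z up.

How it is judged:
By the outcome, as a careful person would: the job done as asked, in the order asked, and still so for the second after the job is handed in, with the robot touching nothing.
It also fails if it takes over 72 s, if anything falls off the work surface, if the arm or the gripper's body presses on something with over 40 N, if the wrist force passes 120 N, or if a joint passes its speed limit or range.

## Working session

There is one attempt and no reset: what is moved stays moved. The work goes in short steps, each a Python script; the robot and the scene stay as the last script left them, time stands still between calls to the robot, and variables do not carry over. Pictures are saved under pics/ and viewed, and the job is handed in when it is done.

```bash
ls; mkdir -p pics
python3 - <<'E'
from rig import robot
import cv2,numpy as np
for n in ["scene","side","wrist"]:
    im,d=robot.grab_frame(n); cv2.imwrite(f"pics/{n}0.png",im[:,:,::-1]); np.savez(f"{n}0.npz",im=im,d=d)
    ci=robot.camera_info(n); print(n,{k:(np.round(v,4).tolist()) for k,v in ci.items()})
print(robot.read_t(),robot.read_position(),robot.read_tcp_rot(),robot.read_grip_width())
E
```

```text
pics
scene {'vfov': 44.2805, 'cx': 277.7797, 'cy': 207.0705, 'k1': 0.0608, 'view': [[0.8187, 0.5742, 0.002, -0.4704], [0.4544, -0.6458, -0.6136, -0.1809], [-0.351, 0.5033, -0.7896, 1.4657], [0.0, 0.0, 0.0, 1.0]]}
side {'vfov': 50.7974, 'cx': 274.9289, 'cy': 205.2055, 'k1': -0.0663, 'view': [[-0.8238, -0.5666, -0.0172, 0.4728], [-0.3936, 0.5936, -0.7019, 0.2788], [0.4079, -0.5715, -0.712, 0.7852], [0.0, 0.0, 0.0, 1.0]]}
wrist {'vfov': 61.4961, 'cx': 278.3873, 'cy': 202.9204, 'k1': -0.0629, 'T_tool_cam': [[-0.0002, -0.9634, -0.2682, 0.0724], [1.0, -0.0001, -0.0006, -0.0004], [0.0006, -0.2682, 0.9634, -0.1584], [0.0, 0.0, 0.0, 1.0]]}
0.15 [ 0.24318446 -0.62927683  0.22582532] [[-9.32779208e-01 -3.60447773e-01 -5.92671299e-04]
 [-3.60448235e-01  9.32778497e-01  1.15993918e-03]
 [ 1.34733549e-04  1.29559447e-03 -9.99999152e-01]] 0.9974875880534998
```

View pics/scene0.png

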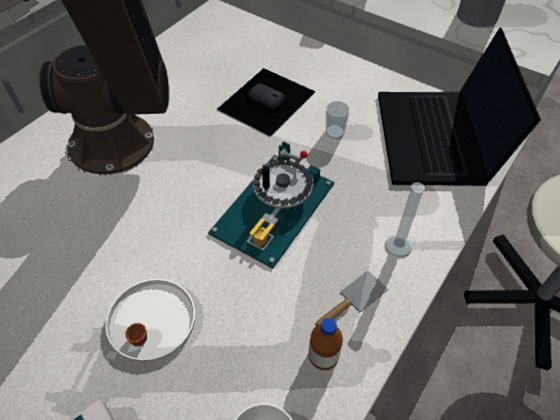

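View pics/side0.png

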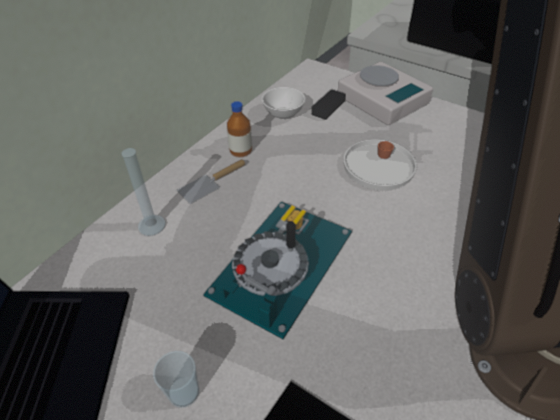

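View pics/wrist0.png

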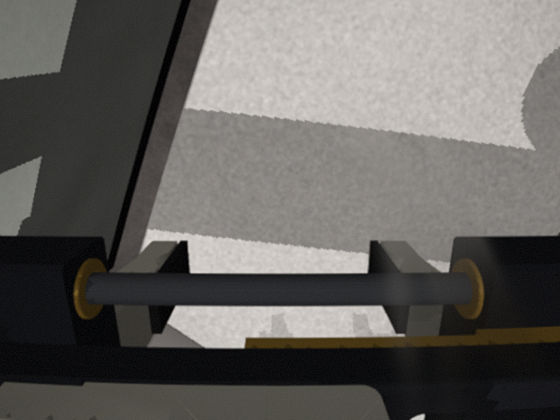

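The scene view shows the teal plate around (272,210), with the red ball at (304,154), the fork at (262,231), the tray at (150,320) and the crucible at (136,334). The beaker is at (336,120). In the side view the ball is at (241,269), the grip at (291,235) and the crucible at (385,149).

```bash
cat > h.py <<'E'
import numpy as np, cv2
def K(ci):
    f=210/np.tan(np.radians(ci["vfov"])/2); return np.array([[f,0,ci["cx"]],[0,f,ci["cy"]],[0,0,1]])
def und(ci,px):
    px=np.atleast_2d(np.float64(px)); k=K(ci)
    d=(px-k[:2,2])/k[0,0]; s=d.copy()
    for _ in range(30): s=d/(1+ci["k1"]*(s**2).sum(1,keepdims=True))
    return s
def camT(ci,T_wt=None):  # cam->world
    return np.linalg.inv(ci["view"]) if "view" in ci else T_wt@ci["T_tool_cam"]
def rays(ci,px,T_wt=None):
    T=camT(ci,T_wt); s=und(ci,px); r=np.c_[s,np.ones(len(s))]@T[:3,:3].T
    return T[:3,3],r
def onplane(ci,px,z,T_wt=None):
    o,r=rays(ci,px,T_wt); return o+r*((z-o[2])/r[:,2])[:,None]
def tri(obs): # list of (o,r)
    A=0;b=0
    for o,r in obs:
        r=r/np.linalg.norm(r);P=np.eye(3)-np.outer(r,r);A=A+P;b=b+P@o
    p=np.linalg.solve(A,b)
    return p,[np.linalg.norm((np.eye(3)-np.outer(r,r)/(r@r))@(p-o)) for o,r in obs]
def proj(ci,P,T_wt=None):
    T=np.linalg.inv(camT(ci,T_wt)); P=np.atleast_2d(P)@T[:3,:3].T+T[:3,3]
    s=P[:,:2]/P[:,2:]; s=s*(1+ci["k1"]*(s**2).sum(1,keepdims=True)); k=K(ci)
    return s*k[0,0]+k[:2,2]
def cloud(ci,d,mask,T_wt=None):
    v,u=np.nonzero(mask&(d>0)); s=und(ci,np.c_[u,v]); z=d[v,u]
    T=camT(ci,T_wt); return np.c_[s*z[:,None],z]@T[:3,:3].T+T[:3,3]
def red(im):
    h=cv2.cvtColor(im,cv2.COLOR_RGB2HSV); return ((h[...,0]<8)|(h[...,0]>173))&(h[...,1]>150)&(h[...,2]>60)
def yellow(im):
    h=cv2.cvtColor(im,cv2.COLOR_RGB2HSV); return (h[...,0]>18)&(h[...,0]<32)&(h[...,1]>150)&(h[...,2]>90)
def teal(im):
    h=cv2.cvtColor(im,cv2.COLOR_RGB2HSV); return (h[...,0]>80)&(h[...,0]<100)&(h[...,1]>130)&(h[...,2]>25)
def comps(m,amin=8):
    n,l,s,c=cv2.connectedComponentsWithStats(m.astype(np.uint8)); return [(s[i].tolist(),c[i].round(1).tolist(),l==i) for i in range(1,n) if s[i][4]>=amin]
E
python3 - <<'E'
from rig import robot
from h import *
for n in ["scene","side"]:
    f=np.load(n+"0.npz"); im,d=f["im"],f["d"]; ci=robot.camera_info(n)
    for nm,fn in [("red",red),("yel",yellow),("teal",teal)]:
        for s,c,m in comps(fn(im),15):
            C=cloud(ci,d,m); print(n,nm,s,c,len(C),np.median(C,0).round(4) if len(C) else "")
    t=teal(im); big=max(comps(t),key=lambda a:a[0][4])[2]
    C=cloud(ci,d,big); sel=C[(C[:,2]<.02)]; print("z",np.median(sel[:,2]))
    # min-area rect using ray->plane z=.010 of mask pixels
    P=onplane(ci,np.argwhere(big)[:,::-1],.010)
    P=P[np.ones(len(P),bool)]
    r=cv2.minAreaRect((P[:,:2]*1000).astype(np.float32)); print("rect",r, cv2.boxPoints(r).round(1).tolist())
    x=cv2.resize(im[100:340,180:400],None,fx=3.3,fy=2.5) if 0 else cv2.resize(im[130:280,190:350] if n=="scene" else im[190:345,190:370],None,fx=4,fy=4,interpolation=cv2.INTER_CUBIC)
    x=cv2.convertScaleAbs(x,alpha=1.6,beta=10)
    cv2.imwrite(f"pics/{n}0z.png",x[:600,:800,::-1])
E
```

```text
scene red [301, 151, 6, 7, 35] [303.5, 154.1] 35 [0.5208 0.1885 0.1087]
scene yel [250, 219, 24, 22, 229] [260.5, 230.5] 229 [ 0.5403 -0.0264  0.0441]
scene teal [280, 142, 9, 9, 31] [284.3, 146.0] 31 [0.4498 0.2121 0.0807]
scene teal [209, 166, 125, 102, 3944] [267.4, 220.7] 3921 [0.5421 0.0186 0.0093]
scene teal [262, 222, 6, 6, 21] [264.9, 224.3] 20 [0.5263 0.0129 0.0088]
scene teal [75, 416, 8, 4, 20] [78.8, 418.0] 20 [ 0.5268 -0.5587  0.0625]
z 0.009175431185522442
rect ((509.49383544921875, 82.0291519165039), (186.44187927246094, 328.0570068359375), 3.3469390869140625) [[406.8999938964844, 240.3000030517578], [426.0, -87.19999694824219], [612.0999755859375, -76.30000305175781], [593.0, 251.1999969482422]]
side red [236, 265, 9, 9, 67] [240.2, 269.0] 67 [0.5138 0.1949 0.108 ]
side yel [282, 206, 23, 18, 215] [293.3, 215.1] 213 [ 0.5429 -0.0262  0.0431]
side teal [389, 84, 33, 17, 261] [404.4, 92.3] 261 [ 0.5274 -0.6169  0.0608]
side teal [279, 205, 10, 13, 31] [282.7, 210.9] 31 [ 0.5842 -0.0477  0.0086]
side teal [257, 211, 21, 22, 127] [267.1, 223.6] 127 [0.5923 0.006  0.0082]
side teal [204, 220, 140, 118, 3929] [274.5, 291.2] 3915 [0.449  0.1835 0.0091]
side teal [304, 223, 6, 9, 15] [306.2, 227.0] 15 [ 0.5121 -0.0342  0.0085]
z 0.008775174300823751
rect ((503.5826110839844, 77.86051940917969), (184.7379608154297, 303.0186462402344), 3.1923141479492188) [[402.8999938964844, 224.0], [419.79998779296875, -78.5999984741211], [604.2000122070312, -68.30000305175781], [587.4000244140625, 234.3000030517578]]
```

View pics/scene0z.png

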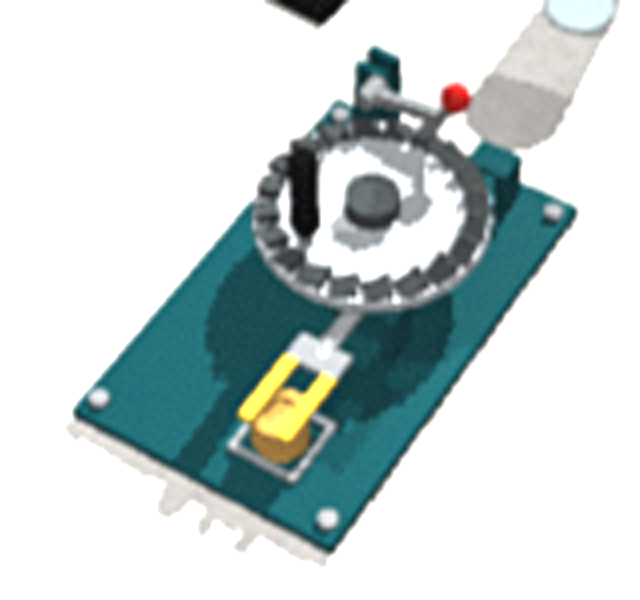

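View pics/side0z.png

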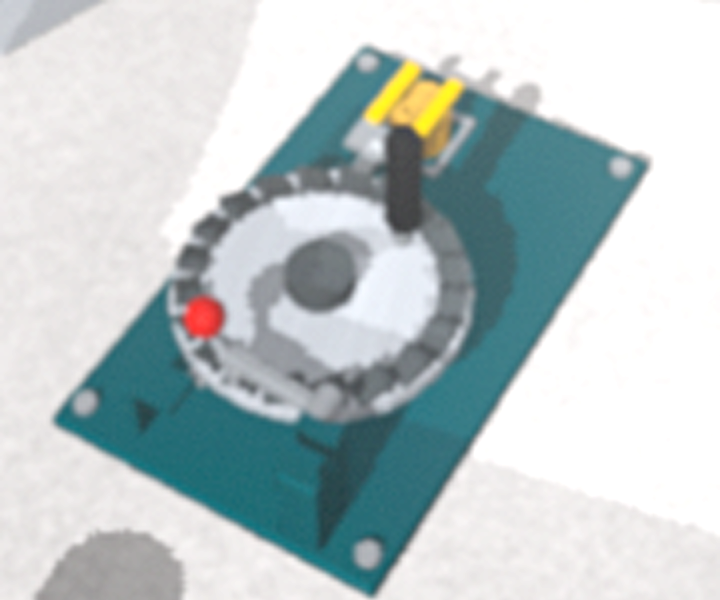

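```bash
cat >> h.py <<'E'
def fit2(loc,wor):
    loc=np.array(loc,float);wor=np.array(wor,float);lm,wm=loc.mean(0),wor.mean(0)
    H=(loc-lm).T@(wor-wm);a=np.arctan2(H[0,1]-H[1,0],H[0,0]+H[1,1]);R=np.array([[np.cos(a),-np.sin(a)],[np.sin(a),np.cos(a)]])
    t=wm-R@lm; return a,t,(wor-(loc@R.T+t))
E
python3 - <<'E'
from rig import robot
from h import *
c1,c2=robot.camera_info("scene"),robot.camera_info("side")
L={'a':(-95,-200),'b':(95,-200),'c':(95,110),'d':(-95,110)}
A={'a':(210,233),'b':(272.3,266.8),'c':(333.7,182.5)}
B={'b':(281.2,201.6),'a':(351.8,230),'d':(283.8,337.5),'c':(204.5,294.8)}
W=[];l=[]
for ci,D in((c1,A),(c2,B)):
    w=[onplane(ci,D[k],.010)[0,:2] for k in D]; ll=[np.array(L[k])/1000 for k in D]
    a,t,r=fit2(ll,w);print(np.degrees(a),t,(r*1000).round(1).tolist()); W+=w;l+=ll
a,t,r=fit2(l,W);print(np.degrees(a),t,(r*1000).round(1).tolist())
p,e=tri([(o,r[0]) for o,r in (rays(c1,(303.5,154.1)),rays(c2,(240.2,269)))]);print("ball",p,e)
R=np.array([[np.cos(a),-np.sin(a)],[np.sin(a),np.cos(a)]]);print("ball local",R.T@(p[:2]-t))
# grip: top/bottom
s=lambda u,v:(u/4+190,v/4+130)
s2=lambda u,v:(u/4+190,v/4+190)
for q1,q2 in(((303,152),(403,138)),((306,235),(402,222)),((372,190),(322,265))):
    p,e=tri([(o,r[0]) for o,r in (rays(c1,s(*q1)),rays(c2,s2(*q2)))]);print("pt",p,e,R.T@(p[:2]-t))
# tray, crucible
for n,ci in(("scene",c1),("side",c2)):
    f=np.load(n+"0.npz");im,d=f["im"],f["d"];h=cv2.cvtColor(im,cv2.COLOR_RGB2HSV)
    m=((h[...,0]<14)|(h[...,0]>173))&(h[...,1]>110)&(h[...,2]>40)
    for st,c,mm in comps(m,60):
        C=cloud(ci,d,mm);print(n,st,c,C.min(0).round(3),C.max(0).round(3))
        top=C[C[:,2]>.031-.006]; print(" top rim ext centre",(top.min(0)+top.max(0))/2, top.max(0)-top.min(0))
    vv,uu=np.mgrid[:420,:560]
    C=cloud(ci,d,np.ones_like(d,bool)); q=C[(C[:,2]>.015)&(C[:,2]<.026)&(C[:,0]>.25)&(C[:,0]<.6)&(C[:,1]<-.15)&(C[:,1]>-.5)]
    print(len(q),q.min(0),q.max(0))
    np.save(n+"rim.npy",q)
    q=C[(C[:,2]>.02)&(C[:,2]<.1)&(C[:,1]>.25)&(C[:,1]<.5)&(C[:,0]>.35)&(C[:,0]<.65)]; print("beaker",len(q),q.min(0) if len(q) else '',q.max(0) if len(q) else '')
E
```

```text
3.594101596470005 [0.50801573 0.11763251] [[5.5, 3.5], [-3.8, 0.9], [-1.7, -4.3]]
3.683929881645576 [0.50002911 0.11948934] [[-3.1, 2.4], [2.7, 1.7], [3.2, -1.7], [-2.7, -2.4]]
3.7911532820500993 [0.50326475 0.11863466] [[9.5, 2.8], [0.3, -0.5], [3.5, -5.6], [-6.7, 3.0], [-1.0, 2.8], [0.1, -0.6], [-5.8, -1.8]]
ball [0.51745964 0.19275116 0.10271391] [np.float64(0.0005559266421775863), np.float64(0.0005559266421775919)]
ball local [0.0190644  0.07301574]
pt [0.48472617 0.07503683 0.13638663] [np.float64(0.0015828278257681797), np.float64(0.0015828278257683083)] [-0.02138069 -0.04227666]
pt [0.48822183 0.07049129 0.06650479] [np.float64(0.002117134740566788), np.float64(0.0021171347405668545)] [-0.01819324 -0.04704339]
pt [0.50353448 0.1195975  0.07272486] [np.float64(0.002348422928405451), np.float64(0.0023484229284053515)] [0.0003328  0.00094289]
scene [125, 324, 22, 22, 366] [136.0, 334.1] [ 0.459 -0.4    0.004] [ 0.501 -0.357  0.04 ]
 top rim ext centre [ 0.48008029 -0.37880673  0.03233378] [0.04271782 0.04280456 0.0145823 ]
scene [310, 324, 32, 33, 693] [325.4, 342.1] [ 0.79  -0.2
[... 288 characters left out ...]
side [228, 113, 22, 23, 253] [239.6, 125.9] [ 0.786 -0.198  0.072] [ 0.837 -0.153  0.132]
 top rim ext centre [ 0.8114189  -0.17551585  0.1018327 ] [0.05152788 0.04547453 0.05934057]
side [378, 142, 15, 16, 181] [384.7, 149.0] [ 0.458 -0.401  0.007] [ 0.495 -0.356  0.038]
 top rim ext centre [ 0.4763721  -0.37861906  0.0317622 ] [0.03720882 0.04447297 0.01339552]
side [236, 264, 10, 11, 82] [240.4, 268.9] [0.507 0.165 0.057] [0.55  0.201 0.112]
 top rim ext centre [0.52837025 0.18328332 0.08437937] [0.04276497 0.03578243 0.05557797]
401 [ 0.37659787 -0.4288497   0.01503676] [ 0.5649156  -0.23410207  0.02596412]
beaker 1575 [0.45651173 0.36747456 0.02003004] [0.64798986 0.4862562  0.09157798]
```

```bash
cat >> h.py <<'E'
def ori(yaw): # tool down; tool y = direction yaw(deg)+90 ; x = -(cos,sin)
    c,s=np.cos(np.radians(yaw)),np.sin(np.radians(yaw)); return np.array([[-c,-s,0],[-s,c,0],[0,0,-1.]])
def look(robot,n,name):
    T=np.eye(4);T[:3,:3]=robot.read_tcp_rot();T[:3,3]=robot.read_position()
    im,d=robot.grab_frame(n);cv2.imwrite(f"pics/{name}.png",im[:,:,::-1]);np.savez(name+".npz",im=im,d=d,T=T);return im,d,T
E
python3 - <<'E'
from rig import robot
from h import *
robot.goto([0.45,0.12,0.27],ori(3.7))
print(robot.read_t(),robot.read_position(),robot.read_qpos().round(1) if hasattr(robot.read_qpos(),'round') else robot.read_qpos())
look(robot,"wrist","w1")
E
```

```text
2.9 [0.45017183 0.11961689 0.26992058] [  39.2   -1.3  -20.4    0.   -70.8 -125.5]
```

View pics/w1.png

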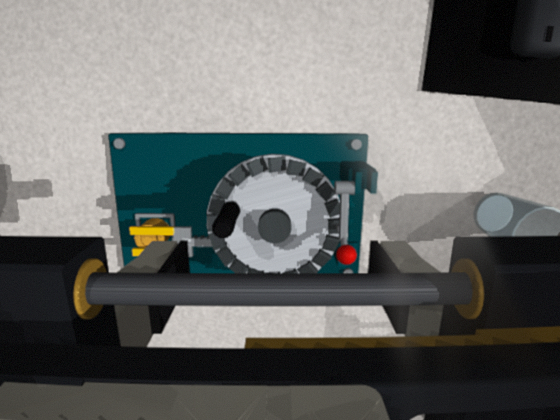

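The wrist view shows the ball at (346,254), the hub at (274,225), the grip leaning out from (222,228) with its top at (232,207), and the nest and fork around (153,237). The plate's upper corners are at (107,134) and (367,134).

Run:
```python
from rig import robot
from h import *
ci=robot.camera_info("wrist");f=np.load("w1.npz");im,d,T=f["im"],f["d"],f["T"]
c1,c2=robot.camera_info("scene"),robot.camera_info("side")
m=[c for c in comps(red(im),60)]
for c in m: print(c[:2])
b=m[0][1]
p,e=tri([(o,r[0]) for o,r in (rays(c1,(303.5,154.1)),rays(c2,(240.2,269)),rays(ci,b,T))]);print("ball",p,e)
print("ball on z.1027",onplane(ci,b,.1027,T))
print("plate corners",onplane(ci,[(107,134),(367,134)],.010,T))
C=cloud(ci,d,np.ones_like(d,bool),T)
g=cv2.cvtColor(im,cv2.COLOR_RGB2HSV)
# disc/teeth top: points z .06-.069 -> circle ext
s=np.array([.503,.119]);r=np.hypot(*(C[:,:2]-s).T)
q=C[(C[:,2]>.0625)&(C[:,2]<.070)&(r>.06)&(r<.09)]
# hub top
h=C[(C[:,2]>.068)&(C[:,2]<.076)&(r<.028)];print("hub",len(h),(h.min(0)+h.max(0))/2,h.max(0)-h.min(0))
gp=C[(C[:,2]>.130)&(C[:,2]<.145)&(r<.07)];print("griptop",len(gp),gp.mean(0),gp.min(0),gp.max(0))
print("teeth z>.06",len(q),q.min(0),q.max(0))
(cx,cy),rr=cv2.minEnclosingCircle((q[:,:2]*1000).astype(np.float32));print(cx,cy,rr)
y=yellow(im);Y=cloud(ci,d,y,T);print("yel",len(Y),Y.min(0),Y.max(0))
x=cv2.resize(im[120:280,95:385],None,fx=2.7,fy=2.7,interpolation=cv2.INTER_CUBIC);cv2.imwrite("pics/w1z.png",cv2.convertScaleAbs(x,alpha=1.5,beta=10)[:,:,::-1])
for n in("scene","side"):
    q=np.load(n+"rim.npy");q=q[np.abs(np.hypot(*(q[:,:2]-[.472,-.332]).T)-.093)<.008]
    A=np.c_[2*q[:,:2],np.ones(len(q))];s=np.linalg.lstsq(A,(q[:,:2]**2).sum(1),rcond=None)[0];print("tray",s[:2],np.sqrt(s[2]+s[0]**2+s[1]**2))
```

```text
([337, 245, 20, 20, 309], [346.2, 254.3])
ball [0.51763351 0.19216126 0.10255706] [np.float64(0.0009325727312302898), np.float64(0.0005086392198809688), np.float64(0.0008233763003170866)]
ball on z.1027 [[0.51755679 0.19128389 0.1027    ]]
plate corners [[ 0.42256502 -0.086797    0.01      ]
 [ 0.40389294  0.22012348  0.01      ]]
hub 864 [0.50341673 0.11812869 0.07127148] [0.03590103 0.03548339 0.00638676]
griptop 382 [0.48369174 0.07209122 0.13731173] [0.47567444 0.0622798  0.1300682 ] [0.49421853 0.08111948 0.14127864]
teeth z>.06 1796 [0.43046722 0.0442182  0.06250155] [0.56443816 0.1903129  0.0699917 ]
501.46539306640625 118.67750549316406 76.09657287597656
yel 1541 [ 0.41336669 -0.06584025  0.00924834] [0.57482677 0.1654302  0.35835839]
tray [ 0.472993   -0.33228335] 0.092076948327375
tray [ 0.47003335 -0.33136915] 0.0926251647250138
```

View pics/w1z.png

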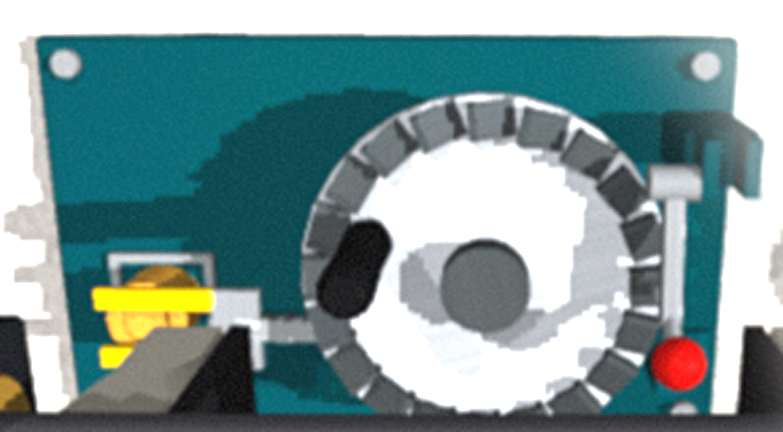

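```bash
cat >> h.py <<'E'
O=np.array([.5035,.1183]);YAW=3.5
_c,_s=np.cos(np.radians(YAW)),np.sin(np.radians(YAW));RC=np.array([[_c,-_s],[_s,_c]])
def c2w(x,y,z): return np.r_[RC@[x,y]+O,z]
def w2c(p): return np.r_[RC.T@(np.asarray(p)[:2]-O),p[2]]
E
python3 - <<'E'
from rig import robot
from h import *
ci=robot.camera_info("wrist");T=np.load("w1.npz")["T"]
for p in onplane(ci,[(129.1,230.7),(174.6,230.7)],.046,T): print("prong",w2c(p))
b=np.array([.5175,.1918,.1027]);print(w2c(b))
robot.move_gripper(0.5)
robot.goto(b+[0,0,.06],ori(YAW))
robot.servo_line(b+[0,0,-.019],speed=.1)
print(robot.read_t(),robot.read_position(),robot.read_force())
look(robot,"wrist","w2");look(robot,"side","s2")
a=cv2.imread("pics/s2.png")[190:345,150:400];cv2.imwrite("pics/s2z.png",cv2.resize(a,None,fx=3.2,fy=3.2))
E
```

```text
prong [ 0.01509144 -0.16976181  0.046     ]
prong [ 0.01472909 -0.11603922  0.046     ]
[0.01846095 0.07250823 0.1027    ]
5.425 [0.51796259 0.19207156 0.08447638] [-0.15324321 -0.37147826 -0.18575468]
```

View pics/w2.png

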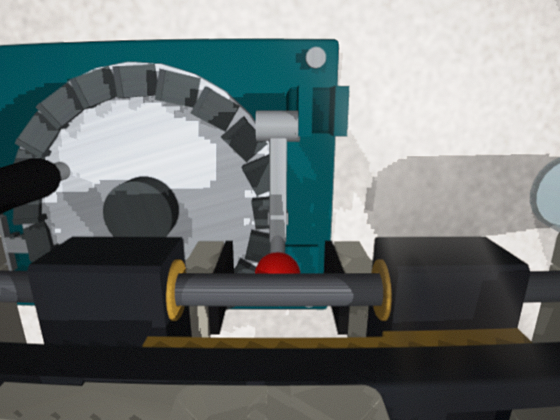

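View pics/s2z.png

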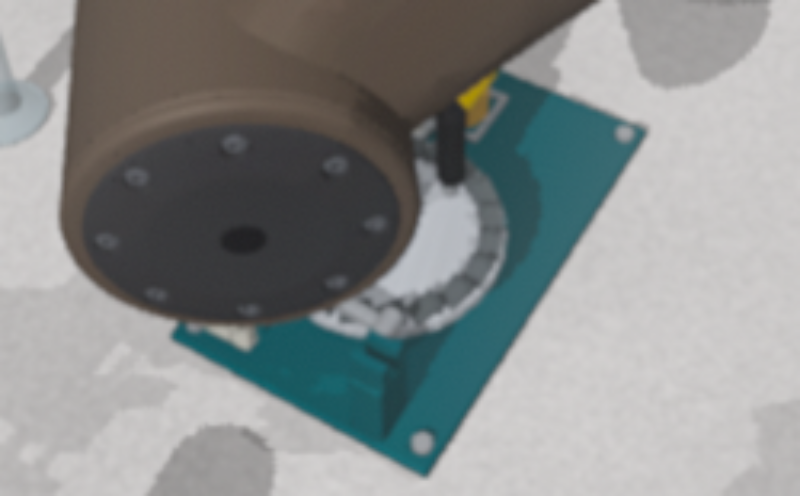

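The ball is at (277,272), centred between the finger inner edges (232 and 325). I'll close on it and swing.

Run:
```python
from rig import robot
from h import *
robot.move_gripper(0.0)
p0=w2c(robot.read_position());print(robot.read_grip_width()*88,robot.read_force(),p0)
H=np.array([-.045,.075]); a0=np.arctan2(27.7,62.); 
off=np.array([p0[0],p0[2]])-(H+.068*np.array([np.cos(a0),np.sin(a0)])); print(a0,off)
a1=np.arctan2(20,65)+1.68
N=9
for i in range(1,N+1):
    a=a0+(a1-a0)*i/N; o=off*(1-i/N)+np.array([0,-.019])*(i/N)
    q=H+.068*np.array([np.cos(a),np.sin(a)])+o
    robot.servo_line(c2w(q[0],p0[1],q[1]),speed=.08)
    print(i,robot.read_force().round(1),round(robot.read_grip_width()*88,1),round(robot.read_t(),2))
print(w2c(robot.read_position()))
look(robot,"wrist","w3")
```

```text
18.136942489170917 [ 1.61383924 -1.86817287  0.3745823 ] [0.01853487 0.07227939 0.08375579]
0.4201681070354924 [ 0.00144949 -0.01898236]
1 [ 2.2 -2.  -1.5] 17.9 6.38
2 [ 0.5 -1.6 -1.3] 17.9 6.68
3 [ 0.4 -0.4 -2.5] 18.1 6.98
4 [ 0.7 -0.5 -3.6] 18.1 7.28
5 [ 0.7  0.  -2.6] 17.7 7.58
6 [ 2.3 -0.5 -2.2] 17.9 7.88
7 [ 1.6 -0.8 -0.7] 17.9 8.18
8 [ 0.8 -1.2 -0.7] 18.0 8.48
9 [1.2 0.  1.4] 18.1 8.78
[-0.07187929  0.0724439   0.11854423]
```

View pics/w3.png

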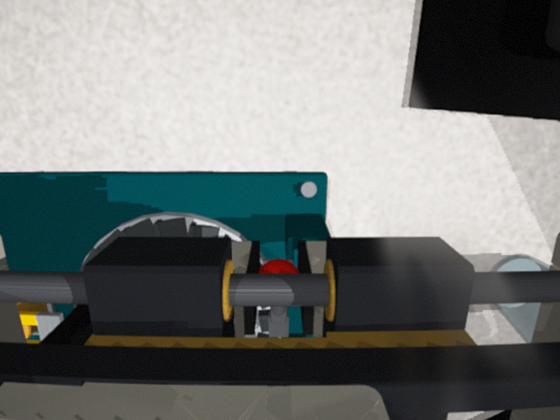

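The ball is still between the fingers, at (279,268), and thrown back. Next I'll release it, rise, look, and go to the crank.

Run:
```python
from rig import robot
from h import *
robot.move_gripper(0.5)
p=robot.read_position()
robot.servo_line(p+[0,0,.085],speed=.15)
g=np.array([.484,.0722])
robot.goto([*g,.20],ori(YAW))
print(robot.read_t(),w2c(robot.read_position()))
look(robot,"wrist","w4");look(robot,"side","s4");im,d,_=look(robot,"scene","sc4")
ci=robot.camera_info("scene")
for n in("s4","sc4"):
    im=np.load(n+".npz")["im"]
    for s,c,m in comps(red(im),12): print(n,s,c)
a=cv2.imread("pics/sc4.png")[110:290,180:380];cv2.imwrite("pics/sc4z.png",cv2.resize(a,None,fx=3.3,fy=3.3))
# ray intersect ball plane
b=c2w(-.0760,.0725,.1355);print(proj(ci,b),proj(robot.camera_info("side"),b))
```

```text
10.8 [-0.0227259  -0.04583061  0.19869085]
s4 [280, 275, 10, 11, 86] [284.4, 280.3]
[[271.12940897 131.01661675]] [[284.50412487 279.77997678]]
```

View pics/w4.png

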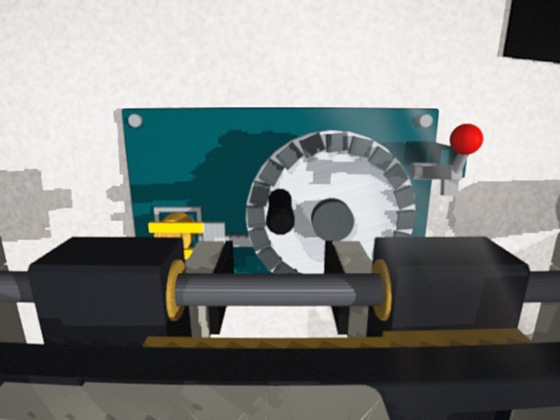

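View pics/sc4z.png

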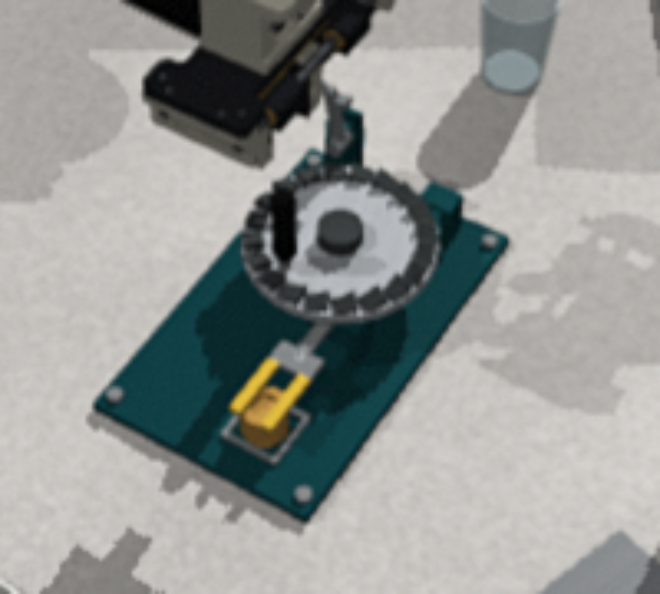

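The pawl rests at its stop: the side view has it at (284.4,280.3) against a predicted (284.5,279.8). The grip top is near (281,205) in the wrist view.

Run:
```python
from rig import robot
from h import *
ci=robot.camera_info("wrist");f=np.load("w4.npz");T=f["T"]
C=cloud(ci,f["d"],np.ones((420,560),bool),T);r=np.hypot(*(C[:,:2]-O).T)
q=C[(C[:,2]>.134)&(C[:,2]<.143)&(r<.075)&(r>.02)];c=(q.min(0)+q.max(0))/2;print(len(q),c,np.ptp(q,0),w2c(c))
g=np.r_[(c[:2]+[.484,.0722])/2,.099];l=w2c(g);print(l,np.hypot(*l[:2]))
robot.servo_line(g+[0,0,.101],speed=.1)
robot.servo_line(g,speed=.12)
print(robot.read_force())
robot.move_gripper(0.0)
print(robot.read_grip_width()*88,robot.read_force(),robot.read_t(),w2c(robot.read_position()))
look(robot,"wrist","w5")
```

```text
590 [0.48538713 0.07134774 0.13749225] [0.01913253 0.01826546 0.00692629] [-0.02094545 -0.04575892  0.13749225]
[-0.02161171 -0.04529125  0.099     ] 0.05018329315801314
[ 0.30098333 -0.54053607  0.53351692]
18.598864555411215 [-1.71331745  2.07525659  2.76773978] 12.7333 [-0.02141719 -0.04515888  0.09929186]
```

View pics/w5.png

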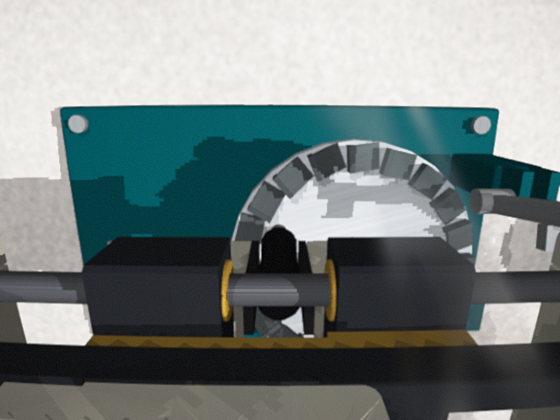

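The grip is held between the pads at (278,270). I'll wind it now, watching the force.

Run:
```python
from rig import robot
from h import *
p0=w2c(robot.read_position());r=np.hypot(*p0[:2]);a0=np.arctan2(p0[1],p0[0]);r=.0501
da=0
while da<1.95:
    st=.2 if da<1.39 else .04
    da+=st;a=a0+da
    robot.servo_line(c2w(r*np.cos(a),r*np.sin(a),p0[2]),speed=.06 if st>.1 else .03)
    F=robot.read_force();f=RC.T@F[:2]; ft=-f@[-np.sin(a),np.cos(a)];fr=f@[np.cos(a),np.sin(a)]
    q=w2c(robot.read_position());aa=np.arctan2(q[1],q[0])-a0
    print(round(da,2),round(aa,3),"res",round(ft,1),"rad",round(fr,1),F[2].round(1),round(robot.read_t(),2))
    if ft>12: break
    if np.linalg.norm(F)>30: print("HIGH");break
look(robot,"scene","sc6");look(robot,"side","s6")
```

```text
0.2 0.213 res -2.4 rad -0.9 0.0 13.1
0.4 0.409 res -0.2 rad -2.4 0.8 13.42
0.6 0.606 res -2.3 rad -2.7 0.2 13.73
0.8 0.804 res -1.2 rad -4.2 1.8 14.05
1.0 1.001 res -1.8 rad -4.7 3.0 14.37
1.2 1.2 res -1.2 rad -5.0 3.5 14.68
1.4 1.4 res -2.0 rad -3.3 5.6 15.0
1.44 1.429 res -0.8 rad -5.3 5.0 15.25
1.48 1.465 res 0.6 rad -4.0 5.7 15.5
1.52 1.504 res 0.3 rad -4.4 6.2 15.75
1.56 1.544 res 1.2 rad -3.7 5.3 16.0
1.6 1.584 res 1.4 rad -3.4 5.6 16.25
1.64 1.624 res 0.4 rad -3.2 5.5 16.5
1.68 1.646 res 4.8 rad -2.4 5.8 16.75
1.72 1.651 res 11.9 rad -1.2 8.2 17.0
1.76 1.656 res 17.8 rad 1.6 9.7 17.25
```

The wheel reached its stop at 1.65 rad turned from about 0.25, so about 1.9. I'll relax, release, and go above the nest.

Run:
```python
from rig import robot
from h import *
p=w2c(robot.read_position());a=np.arctan2(p[1],p[0])
robot.servo_line(c2w(.0501*np.cos(a-.005),.0501*np.sin(a-.005),.0992),speed=.03)
print(robot.read_force())
robot.move_gripper(0.5)
robot.servo_line(robot.read_position()+[0,0,.1],speed=.15)
n=c2w(.028,-.150,.16)
robot.goto(n,ori(YAW+90))
robot.move_gripper(0.8)
print(robot.read_t(),w2c(robot.read_position()),np.round(robot.read_qpos(),1))
look(robot,"wrist","w7");look(robot,"scene","sc7");look(robot,"side","s7")
ci=robot.camera_info("wrist");f=np.load("w7.npz")
print(proj(ci,[c2w(.028,-.15,.038),c2w(.028,-.097,.046)],f["T"]))
a=cv2.imread("pics/s7.png")[170:345,180:400];cv2.imwrite("pics/s7z.png",cv2.resize(a,None,fx=3.3,fy=3.3))
```

```text
[-3.71704225 -0.07224954  6.28467255]
21.4333 [ 0.02801106 -0.15000674  0.16001166] [ 17.6  11.2 -21.6   0.  -57.2 -14.1]
[[278.36893058 196.80451008]
 [278.38069523 260.27256534]]
```

View pics/w7.png

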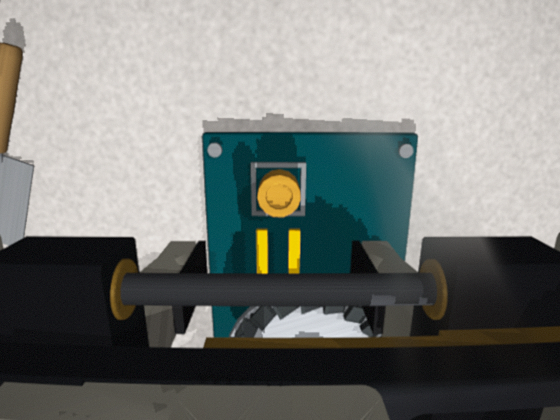

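View pics/s7z.png

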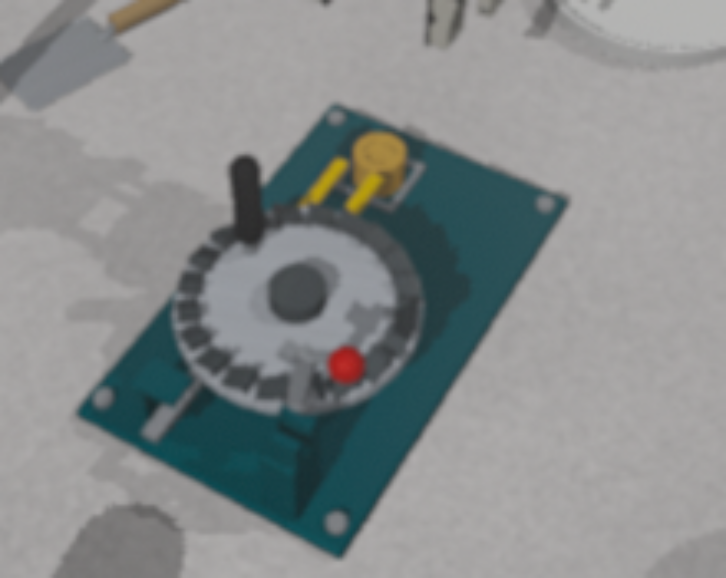

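View pics/sc7.png

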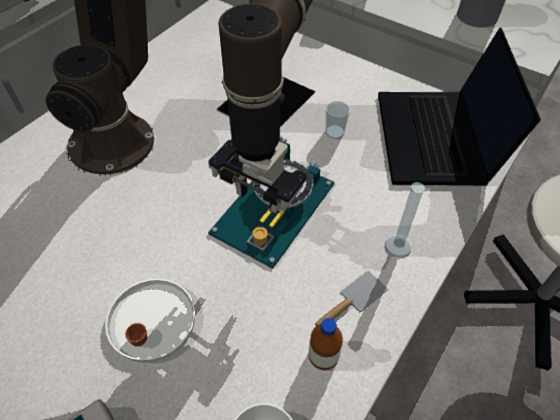

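The die sits clear at (279,194) with the fork wound back at (278,250). The pawl, beaker (336,120) and crucible (136,334) are as wanted. I'll grasp the die next.

Run:
```python
from rig import robot
from h import *
ci=robot.camera_info("wrist");f=np.load("w7.npz");im=f["im"];T=f["T"]
h=cv2.cvtColor(im,cv2.COLOR_RGB2HSV);m=(h[...,0]>12)&(h[...,0]<32)&(h[...,1]>120)&(h[...,2]>80);m[:160]=0;m[225:]=0;m[:,:245]=0;m[:,315:]=0
C=cloud(ci,f["d"],m,T);C=C[C[:,2]>.034];C=C@np.eye(3)
L=np.array([w2c(p) for p in C]);c=(L.min(0)+L.max(0))/2;print(c,np.ptp(L,0))
g=c2w(c[0],c[1],.0195)
robot.servo_line(g+[0,0,.06],speed=.15)
robot.servo_line(g,speed=.08)
print(robot.read_force())
robot.move_gripper(0.0)
print(robot.read_grip_width()*88,robot.read_force(),robot.read_position(),robot.read_t())
```

```text
[ 0.02787884 -0.15094965  0.03719252] [0.03535171 0.03563086 0.00636185]
[-0.21567866  1.18538116 -0.83553807]
34.442341542175626 [-0.5854385   0.79336938  1.27966199] [ 0.54052505 -0.03065545  0.01957192] 23.8417
```

Run:
```python
from rig import robot
from h import *
p=robot.read_position()
robot.servo_line(p+[0,0,.025],speed=.05)
robot.servo_line(p+[0,0,.11],speed=.15)
print(robot.read_grip_width()*88,robot.read_force())
robot.servo_line([.466,-.294,.13],ori(90),speed=.2)
print(robot.read_t(),robot.read_position(),robot.read_force())
im,d,T=look(robot,"wrist","w8");look(robot,"scene","sc8")
ci=robot.camera_info("wrist")
C=cloud(ci,d,np.ones((420,560),bool),T)
q=C[(C[:,2]>.024)&(C[:,2]<.042)&(C[:,1]<-.33)&(C[:,1]>-.43)&(abs(C[:,0]-.47)<.08)];print("cruc",(q.min(0)+q.max(0))/2,np.ptp(q,0))
q=C[(C[:,2]>.016)&(C[:,2]<.024)&(C[:,1]<-.2)];q=q[abs(np.hypot(*(q[:,:2]-[.4715,-.332]).T)-.093)<.008]
A=np.c_[2*q[:,:2],np.ones(len(q))];s=np.linalg.lstsq(A,(q[:,:2]**2).sum(1),rcond=None)[0];print("tray",s[:2],np.sqrt(s[2]+s[0]**2+s[1]**2))
```

```text
34.32566409565243 [-1.00888186 -0.55880821 -2.29959413]
26.725 [ 0.46616819 -0.29343712  0.12996295] [-0.03334563 -0.25111885 -0.61240559]
cruc [ 0.4781214  -0.37988526  0.03194287] [0.04382171 0.04335029 0.01587742]
tray [ 0.47076087 -0.333614  ] 0.09162278033013109
```

View pics/w8.png

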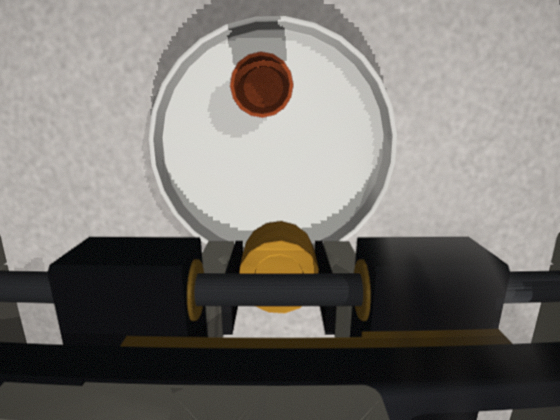

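View pics/sc8.png

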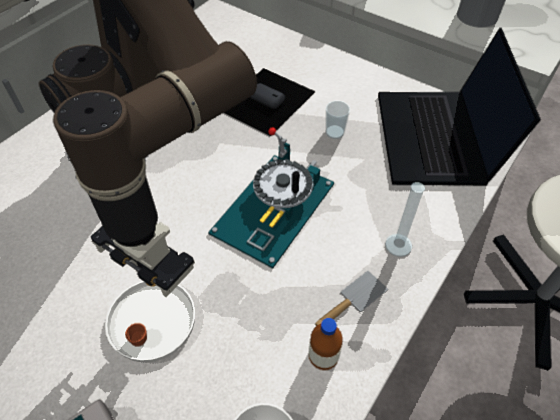

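The die is held level at (280,265), the nest is empty, and the crucible is at (262,84), well clear. Setting it down.

Run:
```python
from rig import robot
from h import *
x,y=.466,-.296
robot.servo_line([x,y,.04],speed=.12)
robot.servo_line([x,y,.0176],speed=.04)
f0=robot.read_force()[2];z=.0176;print(f0)
while z>.0128:
    z-=.0005;robot.servo_line([x,y,z],speed=.02);f=robot.read_force()[2];print(round(z,4),round(robot.read_position()[2],4),round(f,2))
    if f-f0>4:break
robot.move_gripper(0.62)
print(robot.read_force(),robot.read_t())
robot.servo_line([x,y,.06],speed=.06)
robot.servo_line([x,y,.2],speed=.2)
robot.goto([.45,-.17,.25],ori(90))
robot.dwell(.3)
print(robot.read_t())
im,d,T=look(robot,"wrist","w9");look(robot,"scene","sc9");look(robot,"side","s9")
for n in("scene","side"):
    ci=robot.camera_info(n);im=np.load({"scene":"sc9","side":"s9"}[n]+".npz")["im"]
    print(n,[c[:2] for c in comps(red(im),12)],proj(ci,[c2w(-.076,.0725,.1355),[.466,-.296,.033]]).round(1).tolist())
```

```text
-2.061840036727517
0.0171 0.0173 -1.34
0.0166 0.0166 -0.19
0.0161 0.0161 -1.78
0.0156 0.0156 -1.79
0.0151 0.015 -1.72
0.0146 0.0146 -0.46
0.0141 0.0146 4.97
[0.79501346 0.27374358 0.13867003] 30.7833
33.4583
scene [([268, 127, 8, 8, 45], [271.7, 130.6])] [[271.1, 131.0], [158.7, 299.9]]
side [([280, 275, 10, 11, 87], [284.6, 280.2])] [[284.5, 279.8], [375.5, 164.5]]
```

View pics/w9.png

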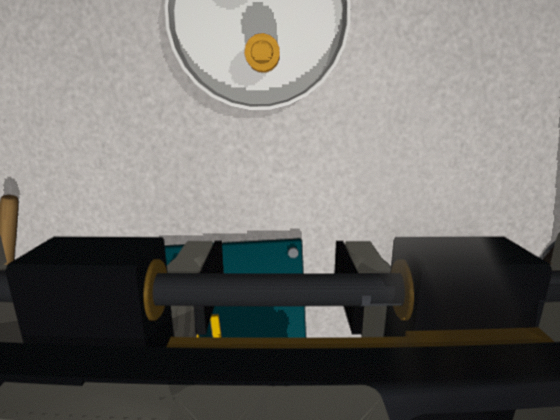

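View pics/sc9.png

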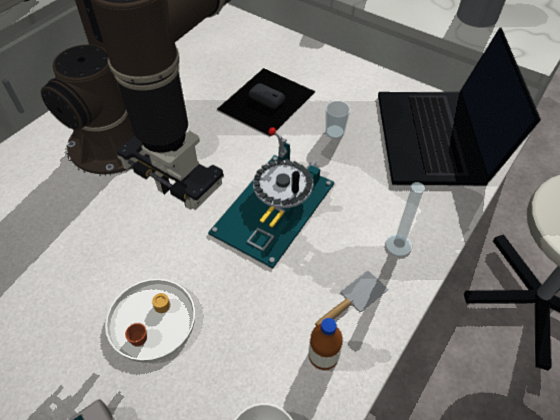

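View pics/s9.png

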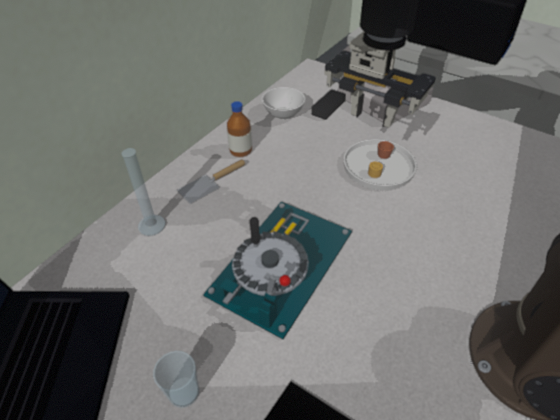

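The die stands upright in the tray at scene (160,301), clear of the crucible at (136,334). The ball is at its stop, and the beaker at (336,120) hasn't moved. One numeric check of the fork, then I'll hand in.

Run:
```python
from rig import robot
from h import *
f=np.load("w7.npz");m=yellow(f["im"]);m[:225]=0;m[275:]=0;m[:,:250]=0;m[:,305:]=0
C=cloud(robot.camera_info("wrist"),f["d"],m,f["T"]);L=np.array([w2c(p) for p in C if .038<p[2]<.05]);print("prong y tip (want -.123)",L.min(0))
a,b=np.load("scene0.npz")["im"].astype(int),np.load("sc9.npz")["im"].astype(int)
print("beaker diff",abs(a-b)[100:140,322:352].mean())
robot.job_done();print(robot.read_t())
```

```text
prong y tip (want -.123) [ 0.01049281 -0.12481841  0.04222229]
beaker diff 7.24
the job is handed in; nothing more can be done
the job is handed in; nothing more can be done
```

The job is handed in: the die is out of the clamp and standing upright on the tray floor, at about 34 s of the 72 s allowed when last read.

- **Pawl:** I pinched the red ball, swung it over and let go. In the last pictures it is within 1 pixel of where the 1.75 rad stop should be, in both fixed views.
- **Wheel:** I wound it about 1.65 rad anticlockwise from about 0.25, until it came up hard against the stop at about 18 N. The prong tips then measured -125 mm along the clamp's y, against -123 expected. That is within the 2 mm calibration error.
- **Die:** I lifted it out and lowered it in 0.5 mm steps until it touched at about 5 N, then released it. It stands about 85 mm from the crucible, centre to centre.
- **Crucible and beaker:** Both look unmoved in the last pictures. The beaker area changed by 7 grey levels on average between the first and last scene pictures. I took that to be the arm's shadow, because the beaker's position looks the same, but I did not check it further.

No check failed. One early disagreement: corner fits from the fixed cameras put the clamp up to 8 mm apart, so I used the wrist view and the hub centre instead.

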